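Gauge the brass bush in the bench caliper

ROBOT

A 6-joint arm with a two-finger parallel gripper is mounted at the origin on the work surface. World frame = base frame: x ahead of the robot, y to its left, z up, the work surface at z = 0. Lengths are in mm, angles in rad, forces in N, time in s.
With the tool pointing down it reaches from about 325 to 850 mm from the base axis. Payload 15.5 kg.
Tool frame: the origin (TCP) lies at the very end of the fingers, on their centre line; the grasp point (between the pads) lies 19 mm behind it; z points along the fingers, y is the direction in which the jaws open and shut (so a half turn about z gives the same grasp; the last joint's range is limited). The gripper opens to 91 mm and grips with 3 to 60 N. Pads are 32 mm wide; open, the fingers measure 118 mm over their backs; the gripper's body (76 mm by 178 mm) begins 60 mm behind the grasp point.
Start: joints at [-1.425, 0.494, 1.345, -0, 1.302, -0.096], TCP at [149.658, -606.819, 213.915] pointing down, gripper open.
Joint ranges: [-2.91, 2.91], [-0.82, 2.16], [0.22, 2.67], [-1.22, 4.37], [0.12, 2.79], [-3.08, 3.08]. Speed limits (rad/s): [1.89, 1.89, 2.57, 3.01, 3.01, 3.01].

INTERFACE

Orientations are given as a unit quaternion [x, y, z, w].
In Python, from workcell import robot gives the robot as it stands.
- The arm moves only by the tool jog_arm, never from a script. Its argument "deltas" is a list of rows, each a list of 2 entries, a list of its own where there are three numbers: the shift along the world's x, y, z in units of 25 mm (1.0 is 25 mm), then the turn about the world's z in units of 6 degrees (1.0 is 6 degrees). A call has 1 to 20 rows; each row shifts and turns the commanded pose from where the row before left it; what a row does not reach is not made up. A row lasts 1/10 s, in which the tool goes at most 50 mm and 8.59 degrees, less where a joint would pass 70% of its speed; a pose out of reach is approached as far as the arm can. A call is refused whole if a number of a shift passes 1 or a number of a turn 1, either way. A call with a gripper value outside its range is refused whole. "fingers" is the closure, from 0 (fully open) to 1 (shut), set as the call begins (left out, the last holds). The fingers move at their own pace and stop on an object; "newtons" is the grip in N (left out, the last holds). Time passes only in rows, so rows that do not move let the fingers close. It gives the time, the measured TCP pose, the force and the opening at its end, in the units of the state.
- robot.get_obs(): the state, without advancing time (a new reading comes with each control period).
- robot.grab_frame(name): name is "scene" or "top"; returns a dict with "pixels" (420x560x3 uint8, red, green, blue), "z_map" (420x560 float32, mm along the optical axis (not along the pixel's ray), 0 where there is no reading), "fx", "fy", "cx", "cy" (pixels), "D" ([k1, k2, p1, p2, k3] as OpenCV has them; the pictures are not rectified), "extrinsics" (4x4, takes a point from camera to world coordinates). Camera axes: x right, y down, z forward; pixel columns grow to the right and rows downward; lengths in mm; the calibration is good to about 2 mm. A picture is of the moment at which its call begins.
- robot.close_job(): hands the job in, once; it reports no verdict.
The state is a dict: "time": time; "joints": joint angles; "qd": joint speeds; "tau": joint torques, N m; "tcp_pos": TCP position; "tool_rot": TCP orientation; "force": force on the tool from outside, world axes, zero at the start; "moment": the same for the moment, N m; "gripper_width": finger opening in mm.
Only numpy, scipy, OpenCV 4.12 (cv2) and the standard library are available. Lean on these libraries where they do the work, as an engineer would, in place of code of your own. Each camera call takes 0.05 s, during which the arm holds its last target.

TASK

Stand the brass bush upright on the bench caliper between its open jaws and let go of it. Then slide the jaw with the red grip shut until it presses lightly on the bush and the bush sits snug between both jaws; let go and leave it like that.

Things in the scene. Friction and masses are not known exactly. Their poses are not given: they have to be found in the camera images.
- brass_center (a point): Centre (half-way up) of the loose brass-yellow bush: a plain upright cylinder, 30 mm in diameter, 40 mm tall, about 180 g, with a black bore mark on top, standing on the bench. A steel-grey and a black bush of the same size stand near it: they are not wanted.
- seat (a point): Spot for the bush on the fixed caliper's dark floor (14 mm above the bench, 110 mm wide), mid-jaw, 35 mm from the fixed jaw's face. Axes: y along the caliper, from the fixed to the sliding jaw (opening); x across, to a low beam (from x = 54 mm, its top 22 mm above the bench); z up. Steel jaws: 22 mm thick in y, tops 56 mm above the bench, faces square to y, from x = -30 mm to the beam.
- jaw_grip (a point): Point in the red grip on top of the sliding jaw, mid-jaw, 76 mm above the bench. The grip is a block 24 mm across the caliper (x) and 20 mm along it (y), from 56 to 92 mm above the bench, turned like seat. It moves with the jaw; its centre lies 11 mm behind the jaw's face.
- jaw (a joint): Gap between the jaw faces in m: 0 shut, at most 0.12, at the start 0.08 to 0.11. The jaw slides with 1.5 N friction and stays where it is left. About 0.030 with the bush snug between both jaws; a bush clear of the fixed jaw is pushed along the floor by the closing jaw (1 to 3 N) until it meets it. Lightly: 5 to 30 N; over 80 N is too much.
There are look-alikes about, which are no part of the job. Several things look just like the part that bears brass_center: the one meant starts farthest from the robot's base.

How it is judged:
By the outcome, as a careful person would: the job done as asked, in the order asked, and still so for the second after the job is handed in, with the robot touching nothing.
It also fails if it takes over 42 s, if anything falls off the work surface, if the arm or the gripper's body presses on something with over 40 N, if the wrist force passes 120 N, or if a joint passes its speed limit or range.

## Working session

There is one attempt and no reset: what is moved stays moved. The work goes in short steps, Python scripts to look and compute and a tool call to move; the robot and the scene stay as the last step left them, time stands still between calls to the robot, and variables do not carry over. Pictures are saved under pics/ and viewed, and the job is handed in when it is done.

Besides the shell and the picture viewer there is one more tool, called after ">>>" as name(argument=value, ...), one argument or row to a line, values as JSON. jog_arm: Moves the arm, as the interface text tells. Its arguments: {"type":"object","properties":{"deltas":{"type":"array"},"fingers":{"type":"number"},"newtons":{"type":"number"}},"required":["deltas"]}

```bash
mkdir -p pics
cat > h.py <<'E'
import numpy as np, cv2
from workcell import robot
def grab(n):
    f=robot.grab_frame(n); np.savez('last_%s.npz'%n,**{k:np.array(v) for k,v in f.items()}); return f
def load(n): return dict(np.load('last_%s.npz'%n))
def px(f,u,v,z=None,plane=None):
    K=np.array([[f['fx'],0,f['cx']],[0,f['fy'],f['cy']],[0,0,1.]],float)
    p=cv2.undistortPoints(np.array([[[u,v]]],float),K,np.array(f['D'],float))[0,0]
    d=np.array([p[0],p[1],1.]);T=np.array(f['extrinsics'])
    if plane is not None:
        w=T[:3,:3]@d; s=(plane-T[2,3])/w[2]
    else: s=f['z_map'][int(round(v)),int(round(u))] if z is None else z
    return T[:3,:3]@(d*s)+T[:3,3]
def save(f,name): cv2.imwrite('pics/'+name,cv2.cvtColor(np.array(f['pixels']),cv2.COLOR_RGB2BGR))
E
python3 - <<'E'
from h import *
for n in('scene','top'):
    f=grab(n); save(f,n+'0.png'); print(n,np.array(f['extrinsics']).round(3).tolist(),f['fx'],f['D'])
print(robot.get_obs())
E
```

```text
scene [[0.093, 0.756, -0.648, 973.015], [0.996, -0.065, 0.067, -121.574], [0.009, -0.652, -0.759, 589.637], [0.0, 0.0, 0.0, 1.0]] 379.58967601691825 [-0.10845118  0.          0.          0.          0.        ]
top [[-0.014, -0.981, 0.192, 359.102], [-1.0, 0.015, 0.005, -66.945], [-0.007, -0.192, -0.981, 899.145], [0.0, 0.0, 0.0, 1.0]] 546.2340954291527 [-0.09541442  0.          0.          0.          0.        ]
{'time': 0.1, 'joints': array([-1.42447999e+00,  4.94135237e-01,  1.34610052e+00, -9.52836837e-06,
        1.30249647e+00, -9.55213440e-02]), 'qd': array([ 1.45353103e-04, -2.07497406e-03, -2.42034995e-03, -1.48412065e-03,
        1.94741727e-04,  7.32339381e-05]), 'tau': array([ 1.85977624e-03, -8.80239487e+01, -3.82544589e+01,  7.07419845e-02,
        4.83731157e-02, -5.59540945e-05]), 'tcp_pos': array([ 149.61369213, -606.45695602,  213.37844685]), 'tool_rot': array([ 9.92697907e-01,  1.20625626e-01, -1.90610692e-05, -5.69483743e-04]), 'force': array([0.7269536 , 0.19791002, 0.07695248]), 'moment': array([-0.03858109,  0.039551  , -0.00958316]), 'gripper_width': 91.34350376680713}
```

View pics/scene0.png

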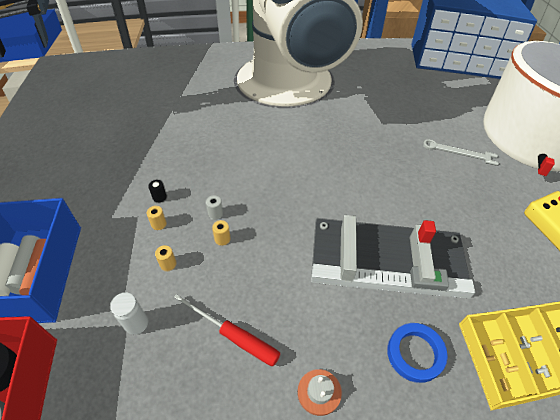

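View pics/top0.png

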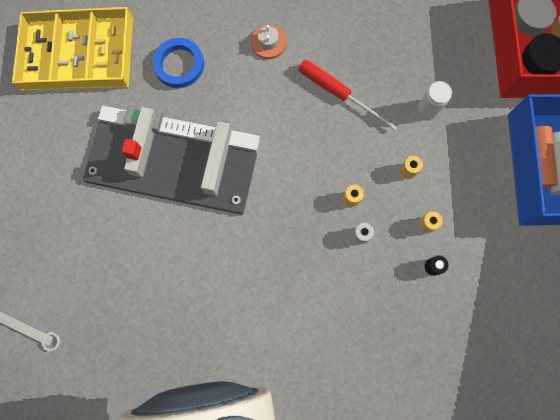

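The top view shows three brass bushes at about (413,164), (354,194) and (432,221). The caliper is at left, with the fixed jaw near (215,160) and the sliding jaw with red grip near (135,148).

Run:
```python
from h import *
f=load('top')
im=cv2.cvtColor(f['pixels'],cv2.COLOR_RGB2BGR)
cv2.imwrite('pics/calip.png',cv2.resize(im[95:220,75:265],None,fx=4,fy=4,interpolation=cv2.INTER_CUBIC))
cv2.imwrite('pics/bush.png',cv2.resize(im[145:245,335:455],None,fx=6,fy=6,interpolation=cv2.INTER_CUBIC))
for u,v in((413,164),(354,194),(432,221)):
    p=px(f,u,v,plane=40);q=px(f,u,v);print(p.round(1),q.round(1),np.hypot(*p[:2]))
```

```text
[ 598.  -276.4   40. ] [ 598.2 -276.5   39.5] 658.782820101696
[ 549.2 -177.5   40. ] [ 549.3 -177.5   39.8] 577.175473291068
[ 503.  -301.3   40. ] [ 502.7 -300.8   41.7] 586.3508835767153
```

View pics/calip.png

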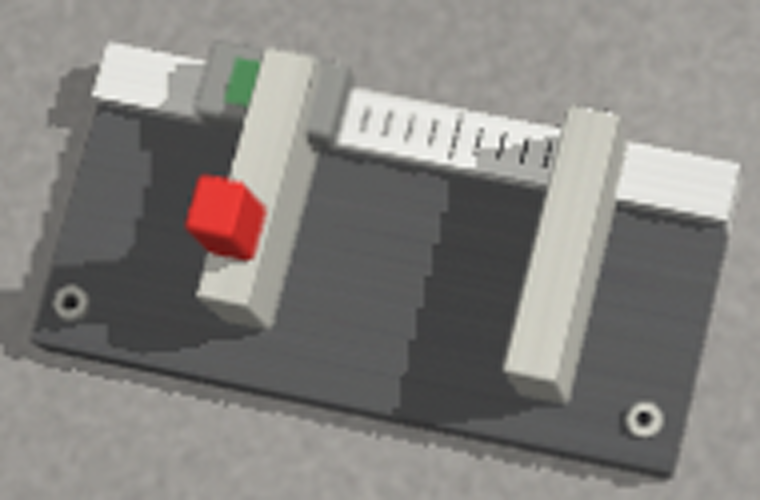

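View pics/bush.png

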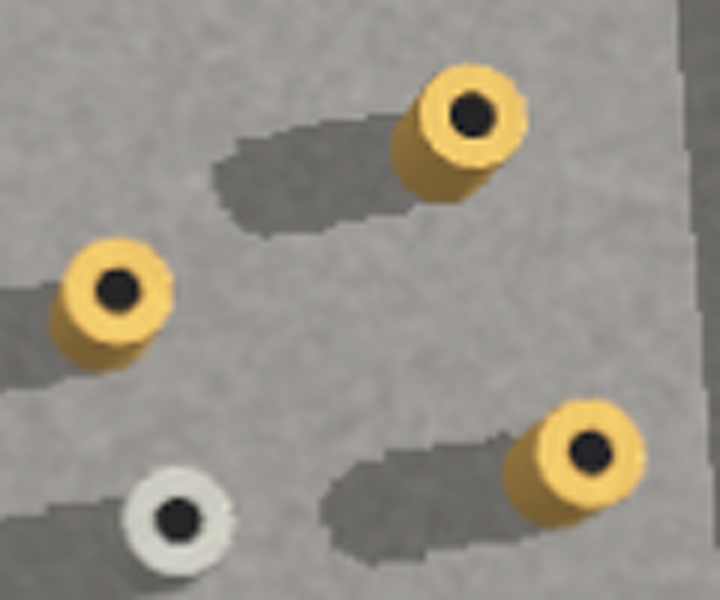

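```bash
cat >> h.py <<'E'
def cloud(f):
    K=np.array([[f['fx'],0,f['cx']],[0,f['fy'],f['cy']],[0,0,1.]],float)
    h,w=f['z_map'].shape
    uv=np.stack(np.meshgrid(np.arange(w),np.arange(h)),-1).reshape(-1,1,2).astype(float)
    p=cv2.undistortPoints(uv,K,np.array(f['D'],float))[:,0]
    z=f['z_map'].reshape(-1,1)
    c=np.hstack([p*z,z]);T=np.array(f['extrinsics'])
    P=c@T[:3,:3].T+T[:3,3]; P[z[:,0]==0]=np.nan
    return P.reshape(h,w,3)
E
python3 - <<'E'
from h import *
f=load('top')
C=lambda x,y,pl: px(f,75+(x+.5)/4-.5,95+(y+.5)/4-.5,plane=pl)
for n,x,y,pl in [('Fface far',568,108,56),('Fface near',506,370,56),('Fback far',622,113,56),('Fback near',558,382,56),('Sface far',316,60,56),('Sface near',250,307,56),('Sback far',265,50,56),('Sback near',198,295,56),('floorTL',35,342,14),('floorBR',672,476,14),('floor TR',727,228,14)]:
    print(n,C(x,y,pl).round(1))
P=cloud(f)
sub=P[95:220,75:265]
m=(abs(sub[...,2]-56)<3)
n,l,s,c=cv2.connectedComponentsWithStats(m.astype(np.uint8))
for i in range(1,n):
    if s[i,4]>60:
        q=sub[l==i]; print(s[i], q.mean(0).round(1), cv2.minAreaRect(q[:,:2].astype(np.float32)))
m=abs(sub[...,2]-92)<3; q=sub[m];print('grip',len(q),q.mean(0),cv2.minAreaRect(q[:,:2].astype(np.float32)))
rgb=f['pixels'][95:220,75:265].astype(int); red=(rgb[...,0]>150)&(rgb[...,1]<80)
q=sub[red];print(q[:,2].min(),q[:,2].max())
E
```

```text
Fface far [670.2  43.5  56. ]
Fface near [560.8  67.   56. ]
Fback far [667.6  21.4  56. ]
Fback near [555.5  46.2  56. ]
Sface far [693.5 148.1  56. ]
Sface near [588.7 171.1  56. ]
Sback far [698.5 169.7  56. ]
Sback near [594.1 192.7  56. ]
floorTL [586.7 275.3  14. ]
floorBR [524.7   4.2  14. ]
floor TR [630.8 -19.   14. ]
[ 49  12  30  65 640] [647.7 169.   56.4] ((644.1025390625, 171.00613403320312), (23.906986236572266, 109.92964172363281), 77.49826049804688)
[126  26  29  70 888] [612.2  45.2  56.6] ((613.2152709960938, 45.553916931152344), (23.152868270874023, 114.80098724365234), 77.08545684814453)
grip 176 [619.91688827 176.13849852  92.53627504] ((620.0571899414062, 176.4374542236328), (21.037595748901367, 23.634483337402344), 74.4102783203125)
nan nan
```

>>> jog_arm(
  deltas=[
    [[0.9, 0.66, 0], 0.53],
    [[0.9, 0.66, 0], 0.53],
    [[0.9, 0.66, 0], 0.53],
    [[0.9, 0.66, 0], 0.53],
    [[0.9, 0.66, 0], 0.53],
    [[0.9, 0.66, 0], 0.53],
    [[0.9, 0.66, 0], 0.53],
    [[0.9, 0.66, 0], 0.53],
    [[0.9, 0.66, 0], 0.53],
    [[0.9, 0.66, 0], 0.53],
    [[0.9, 0.66, 0], 0.53],
    [[0.9, 0.66, 0], 0.53],
    [[0.9, 0.66, 0], 0.53],
    [[0.9, 0.66, 0], 0.53],
    [[0.9, 0.66, 0], 0.53],
    [[0.9, 0.66, 0], 0.53],
    [[0.9, 0.66, 0], 0.53],
    [[0.9, 0.66, 0], 0.53],
    [[0.9, 0.66, 0], 0.53],
    [[0.9, 0.66, 0], 0.53],
  ],
  fingers=0,
)

```text
time: 2.1
tcp_pos: [600.3, -275.9, 213.5]
tool_rot: [0.779, 0.627, -0.0, -0.0]
force: [0.5, 0.4, -0.2]
gripper_width: 90.9
```

Run:
```python
from h import *
o=robot.get_obs();print(o['time'],o['tcp_pos'],o['tool_rot'],o['force'])
f=grab('scene'); 
im=cv2.cvtColor(f['pixels'],cv2.COLOR_RGB2BGR)
cv2.imwrite('pics/s1.png',cv2.resize(im[:,0:300],None,fx=1.4,fy=1.4))
o=robot.get_obs();print(o['tcp_pos'],o['tool_rot'])
```

```text
2.1 [ 600.30661922 -275.93523385  213.53853063] [ 7.79409543e-01  6.26514653e-01 -1.56997654e-04 -3.60982782e-04] [ 0.46442965  0.39938523 -0.18263151]
[ 603.23312719 -273.39072763  213.4692456 ] [ 7.77663654e-01  6.28680137e-01  7.00334258e-04 -1.90262584e-04]
```

View pics/s1.png

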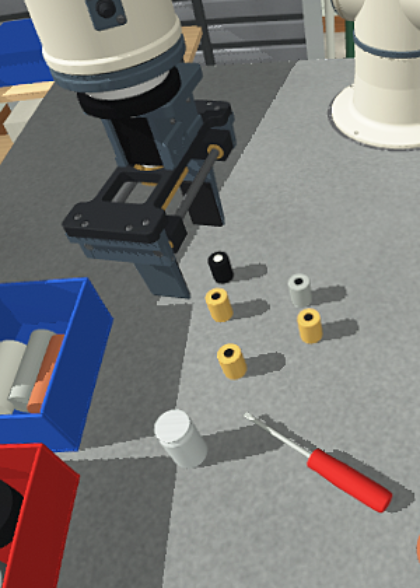

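The gripper hangs clear above the bushes. The wanted bush, farthest from the base, has its top at crop (231,352), which is about (165,251) in the full picture. A white cylinder stands nearer to the camera.

Run:
```python
from h import *
f=load('scene')
im=cv2.cvtColor(f['pixels'],cv2.COLOR_RGB2BGR)
cv2.imwrite('pics/s1b.png',cv2.resize(im[235:285,135:195],None,fx=10,fy=10,interpolation=cv2.INTER_CUBIC))
P=cloud(f); q=P[240:285,145:185].reshape(-1,3); q=q[q[:,2]>37]; print('top pts',len(q),q.mean(0))
t=load('top');P=cloud(t); q=P[150:180,400:428].reshape(-1,3); q=q[q[:,2]>37]; print('top pts',len(q),q.mean(0),(q.max(0)+q.min(0))/2)
q=P[80:115,420:455].reshape(-1,3); print('white cyl max',np.nanmax(q,0),q[q[:,2]>40].mean(0))
print(robot.get_obs()['tcp_pos'])
```

```text
top pts 208 [ 599.50783796 -275.48076143   40.10165026]
top pts 256 [ 597.46523063 -276.33895677   40.967612  ] [ 597.63729101 -276.52469508   41.52928307]
white cyl max [ 765.488237   -299.11358307   80.60237224] [ 704.3067041  -316.01489246   68.81886112]
[ 603.23312719 -273.39072763  213.4692456 ]
```

View pics/s1b.png

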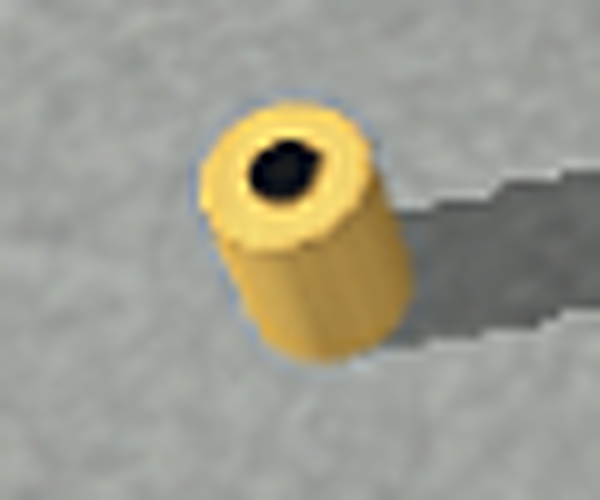

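>>> jog_arm(
  deltas=[
    [[-0.19, -0.1, -0.5], -0.08],
    [[0, 0, -1], 0],
    [[0, 0, -1], 0],
    [[0, 0, -1], 0],
    [[0, 0, -1], 0],
    [[0, 0, -1], 0],
    [[0, 0, -0.5], 0],
    [[0, 0, 0], 0],
    [[0, 0, 0], 0],
    [[0, 0, 0], 0],
  ],
)

```text
time: 3.15
tcp_pos: [595.6, -279.7, 65.3]
tool_rot: [0.783, 0.622, 0.0, 0.001]
force: [0.4, -0.9, 1.2]
gripper_width: 91.3
```

>>> jog_arm(
  deltas=[
    [[0.12, 0.15, -0.3], 0.08],
    [[0, 0, -0.6], 0],
    [[0, 0, -0.6], 0],
    [[0, 0, -0.4], 0],
    [[0, 0, -0.2], 0],
    [[0, 0, 0], 0],
    [[0, 0, 0], 0],
  ],
)

```text
time: 3.85
tcp_pos: [598.0, -275.7, 11.5]
tool_rot: [0.78, 0.626, 0.0, 0.0]
force: [0.2, 0.9, 0.9]
gripper_width: 91.4
```

Run:
```python
from h import *
f=grab('scene'); 
im=cv2.cvtColor(f['pixels'],cv2.COLOR_RGB2BGR)
cv2.imwrite('pics/s2.png',cv2.resize(im[150:330,90:270],None,fx=3,fy=3,interpolation=cv2.INTER_CUBIC))
o=robot.get_obs();print(o['time'],o['tcp_pos'],o['tool_rot'])
```

```text
3.9 [ 598.18042833 -275.80622952   11.80773811] [7.80165129e-01 6.25573544e-01 1.12598793e-04 3.14924254e-04]
```

View pics/s2.png

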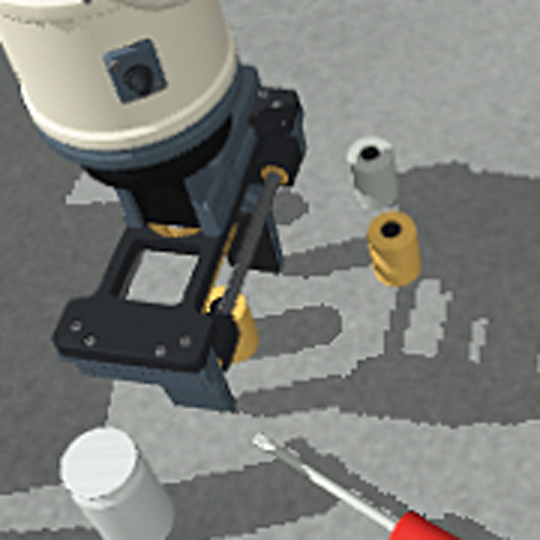

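The brass bush is between the open fingers at crop (240,325). I'll close on it now.

>>> jog_arm(
  deltas=[
    [[0, 0, 0], 0],
    [[0, 0, 0], 0],
    [[0, 0, 0], 0],
    [[0, 0, 0], 0],
    [[0, 0, 0], 0],
    [[0, 0, 0], 0],
    [[0, 0, 0], 0],
    [[0, 0, 0], 0],
    [[0, 0, 0], 0],
    [[0, 0, 0], 0],
  ],
  fingers=1,
  newtons=25,
)

```text
time: 4.9
tcp_pos: [598.0, -275.6, 11.4]
tool_rot: [0.78, 0.626, 0.0, 0.0]
force: [1.3, 0.1, -0.2]
gripper_width: 28.3
```

>>> jog_arm(
  deltas=[
    [[0, 0, 0.3], 0],
    [[0, 0, 0.7], 0],
    [[0, 0, 1], 0],
    [[0, 0, 1], 0],
    [[0, 0, 1], 0],
    [[0, 0.3, 0.3], 0],
    [[0, 0.7, 0], 0],
    [[0, 1, 0], 0],
    [[0, 1, 0], 0],
    [[0, 1, 0], 0],
    [[0, 1, 0], 0],
    [[0, 1, 0], 0],
    [[0, 1, 0], 0],
    [[0, 1, 0], 0],
    [[0, 1, 0], 0],
    [[0, 1, 0], 0],
    [[0, 1, 0], 0],
    [[0, 1, 0], 0],
    [[0, 1, 0], 0],
    [[0, 0.8, 0], 0],
  ],
)

```text
time: 6.9
tcp_pos: [596.0, 72.0, 117.3]
tool_rot: [0.78, 0.626, -0.001, -0.001]
force: [-0.1, -0.4, -0.4]
gripper_width: 28.3
```

>>> jog_arm(
  deltas=[
    [[0.08, 0.6, 0], 0],
    [[0, 0.4, 0], 0],
    [[0, 0, 0], 0],
    [[0, 0, 0], 0],
    [[0, 0, 0], 0],
    [[0, 0, 0], 0],
  ],
)

```text
time: 7.5
tcp_pos: [599.9, 93.7, 118.9]
tool_rot: [0.78, 0.625, -0.0, 0.0]
force: [-0.3, 0.6, -1.6]
gripper_width: 28.4
```

Run:
```python
from h import *
o=robot.get_obs();print(o['time'],o['tcp_pos'],o['tool_rot'],o['gripper_width'],o['force'])
f=grab('scene'); 
im=cv2.cvtColor(f['pixels'],cv2.COLOR_RGB2BGR)
cv2.imwrite('pics/s3.png',cv2.resize(im[110:310,290:490],None,fx=3,fy=3,interpolation=cv2.INTER_CUBIC))
f=grab('top'); save(f,'t3.png')
```

```text
7.5 [599.94826962  93.68507599 118.9270511 ] [ 7.80434305e-01  6.25237789e-01 -2.52356288e-05  3.53809448e-05] 28.436759621832884 [-0.28974287  0.59951511 -1.64221592]
```

View pics/s3.png

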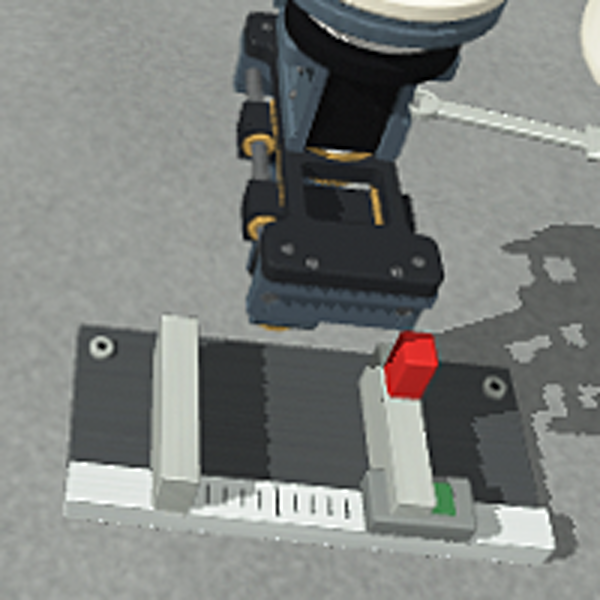

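View pics/t3.png

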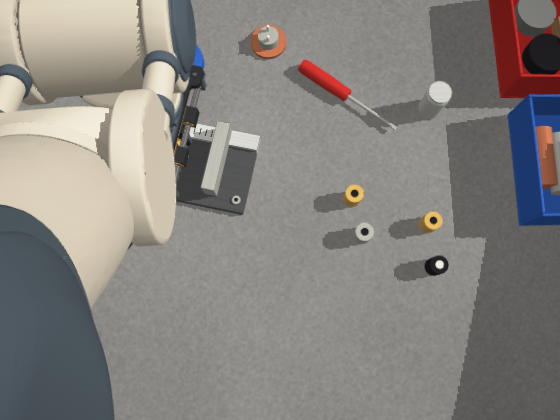

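Run:
```python
from h import *
f=load('scene')  # at s3
ex=np.array([.976,-.218]);ey=np.array([.218,.976])
C=lambda x,y,pl: px(f,290+(x+.5)/3-.5,110+(y+.5)/3-.5,plane=pl)
for n,x,y,pl in [('Ffront',198,317,56),('Fbeam',198,478,56),('Fback front',163,317,56),('Fback beam',155,482,56),('floor L front',82,327,14),('floor R back',510,370,14)]:
    p=C(x,y,pl)[:2];print(n,p.round(1),'local',p@ex,p@ey)
P=cloud(f)[110:310,290:490]
rgb=f['pixels'][110:310,290:490].astype(int); red=(rgb[...,0]>120)&(rgb[...,1]<70)
q=P[red];q=q[abs(q[:,2]-92)<2.5];print('grip',len(q),q.mean(0),q[:,:2].mean(0)@ex,q[:,:2].mean(0)@ey)
m=(abs(P[...,2]-56)<2);n,l,s,c=cv2.connectedComponentsWithStats(m.astype(np.uint8))
for i in range(1,n):
    if s[i,4]>60:
        q=P[l==i][:,:2];a=q@ex;b=q@ey;print(s[i],'x',np.percentile(a,[1,99]),'y',np.percentile(b,[1,50,99]),cv2.minAreaRect(q.astype(np.float32)))
t=np.array([599.95,93.7]);print('tcp',t@ex,t@ey)
```

```text
Ffront [559.2  69. ] local 530.6973221065894 189.271962396158
Fbeam [669.4  43.5] local 643.899949647733 188.35279670667774
Fback front [557.3  47.7] local 533.5131640582981 168.060616519392
Fback beam [669.6  19.5] local 649.3022179667905 165.0499072890757
floor L front [528.1   6.8] local 513.9697151959302 121.79533585278688
floor R back [588. 278.] local 513.2296441160329 399.53232998351785
grip 121 [621.68046274 176.35305238  92.17915122] 568.3151662144626 307.6469200029685
[ 53 105  14  56 660] x [533.13158882 645.670653  ] y [167.17480783 177.38502032 189.25250758] ((613.4615478515625, 45.57307434082031), (22.448232650756836, 115.34407043457031), 77.6908187866211)
[125 114  20  56 470] x [538.68417866 646.18721033] y [296.57963776 306.118714   318.19912015] ((644.31640625, 171.17901611328125), (22.922636032104492, 111.55863952636719), 77.64798736572266)
tcp 565.1246 222.24030000000002
```

>>> jog_arm(
  deltas=[
    [[0.02, 0.04, -0.4], 0],
    [[0, 0, -0.8], 0],
    [[0, 0, -0.8], 0],
    [[0, 0, -0.7], 0],
    [[0, 0, -0.5], 0],
    [[0, 0, -0.2], 0],
    [[0, 0, -0.1], 0],
    [[0, 0, 0], 0],
    [[0, 0, 0], 0],
    [[0, 0, 0], 0],
    [[0, 0, 0], 0],
  ],
)

```text
time: 8.7
tcp_pos: [600.7, 95.5, 31.9]
tool_rot: [0.78, 0.626, 0.0, 0.0]
force: [0.4, 1.0, -2.0]
gripper_width: 28.4
```

>>> jog_arm(
  deltas=[
    [[0, 0, -0.1], 0],
    [[0, 0, -0.06], 0],
    [[0, 0, -0.04], 0],
    [[0, 0, 0], 0],
    [[0, 0, 0], 0],
    [[0, 0, 0], 0],
  ],
)

```text
time: 9.3
tcp_pos: [600.4, 95.5, 26.4]
tool_rot: [0.78, 0.626, 0.0, 0.0]
force: [-0.7, -0.2, -1.2]
gripper_width: 28.2
```

>>> jog_arm(
  deltas=[
    [[0, 0, -0.04], 0],
    [[0, 0, 0], 0],
    [[0, 0, 0], 0],
    [[0, 0, 0], 0],
  ],
)

```text
time: 9.7
tcp_pos: [600.4, 95.4, 25.4]
tool_rot: [0.78, 0.626, 0.0, 0.0]
force: [-0.2, -0.6, -1.0]
gripper_width: 28.0
```

>>> jog_arm(
  deltas=[
    [[0, 0, -0.03], 0],
    [[0, 0, 0], 0],
    [[0, 0, 0], 0],
    [[0, 0, 0], 0],
  ],
)

```text
time: 10.1
tcp_pos: [600.5, 95.5, 25.3]
tool_rot: [0.78, 0.626, 0.0, 0.0]
force: [-3.1, -1.2, 10.8]
gripper_width: 28.0
```

>>> jog_arm(
  deltas=[
    [[0, 0, 0.01], 0],
    [[0, 0, 0], 0],
    [[0, 0, 0], 0],
    [[0, 0, 0], 0],
    [[0, 0, 0], 0],
    [[0, 0, 0], 0],
    [[0, 0, 0], 0],
  ],
  fingers=0.43,
)

```text
time: 10.8
tcp_pos: [600.4, 95.4, 24.9]
tool_rot: [0.78, 0.626, -0.0, -0.0]
force: [0.2, 0.1, 0.7]
gripper_width: 51.7
```

>>> jog_arm(
  deltas=[
    [[0, 0, 0.2], 0],
    [[0, 0, 0.6], 0],
    [[0, 0, 0.8], 0],
    [[0, 0, 1], 0],
    [[0, 0, 1], 0],
    [[0, 0, 1], 0],
    [[0, 0, 0.4], 0],
    [[0, 0, 0], 0],
  ],
)

```text
time: 11.6
tcp_pos: [601.1, 95.5, 151.3]
tool_rot: [0.78, 0.626, 0.001, 0.001]
force: [0.5, -0.7, -0.7]
gripper_width: 52.1
```

>>> jog_arm(
  deltas=[
    [[0.1, 0.4, 0], 0],
    [[0.2, 0.8, 0], 0],
    [[0.24, 1, 0], 0],
    [[0.2, 1, 0], 0],
    [[0.2, 0.9, 0], 0],
    [[0.2, 0.56, 0], 0],
    [[0, 0, 0], 0],
    [[0, 0, 0], 0],
    [[0, 0, 0], 0],
    [[0, 0, 0], 0],
  ],
  fingers=1,
)

```text
time: 12.6
tcp_pos: [628.8, 211.1, 149.8]
tool_rot: [0.78, 0.625, -0.0, -0.0]
force: [0.5, -1.0, 0.3]
gripper_width: 0.1
```

Run:
```python
from h import *
o=robot.get_obs();print(o['time'],o['tcp_pos'],o['tool_rot'],o['gripper_width'],o['force'])
ex=np.array([.976,-.218]);ey=np.array([.218,.976]);t=o['tcp_pos'][:2];print(t@ex,t@ey)
f=grab('scene'); 
im=cv2.cvtColor(f['pixels'],cv2.COLOR_RGB2BGR)
cv2.imwrite('pics/s4.png',cv2.resize(im[130:310,300:500],None,fx=3,fy=3,interpolation=cv2.INTER_CUBIC))
P=cloud(f); r=P[200:290,340:420].reshape(-1,3); 
rgb=f['pixels'][200:290,340:420].reshape(-1,3).astype(int)
m=(rgb[:,0]-rgb[:,2]>60)&(rgb[:,1]>100)&(r[:,2]>51.5)
q=r[m];print(len(q),q.mean(0),q[:,:2].mean(0)@ex,q[:,:2].mean(0)@ey)
```

```text
12.6 [628.79797036 211.06765226 149.83974589] [ 7.80427420e-01  6.25246356e-01 -1.86515848e-04 -3.50300875e-05] 0.12478254091794465 [ 0.49092003 -1.04293108  0.33510153]
567.6940708788416 343.0799861417545
150 [601.14772035  95.70878263  54.71374893] 565.8556604505517 224.4619748798592
```

View pics/s4.png

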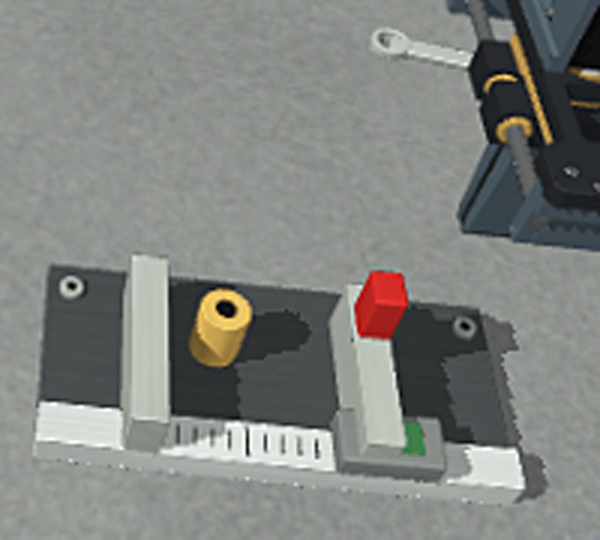

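The bush (crop 220,325) stands upright and free between the jaws. The red grip is at crop (382,305), and the gripper is behind it, to the right. Next I lower it behind the grip.

>>> jog_arm(
  deltas=[
    [[0, 0, -0.4], 0],
    [[0, 0, -0.9], 0],
    [[0, 0, -0.9], 0],
    [[0, 0, -0.7], 0],
    [[0, 0, -0.4], 0],
    [[0, 0, 0], 0],
    [[0, 0, 0], 0],
    [[0, 0, 0], 0],
  ],
)

```text
time: 13.45
tcp_pos: [629.5, 212.1, 68.4]
tool_rot: [0.78, 0.626, 0.001, 0.0]
force: [0.3, 0.0, -0.3]
gripper_width: 0.5
```

Run:
```python
from h import *
f=grab('scene'); 
im=cv2.cvtColor(f['pixels'],cv2.COLOR_RGB2BGR)
cv2.imwrite('pics/s5.png',cv2.resize(im[130:310,300:500],None,fx=3,fy=3,interpolation=cv2.INTER_CUBIC))
```

```text
(no output)
```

View pics/s5.png

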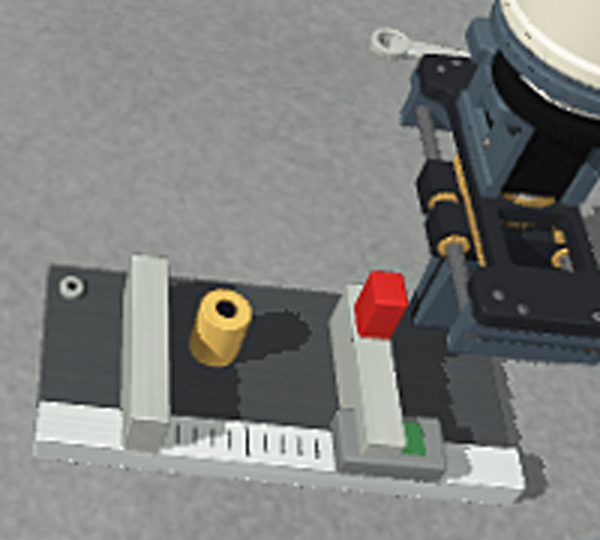

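>>> jog_arm(
  deltas=[
    [[-0.022, -0.1, 0], 0],
    [[-0.044, -0.195, 0], 0],
    [[-0.044, -0.195, 0], 0],
    [[-0.044, -0.195, 0], 0],
    [[-0.044, -0.195, 0], 0],
    [[-0.044, -0.195, 0], 0],
    [[-0.044, -0.195, 0], 0],
    [[-0.044, -0.195, 0], 0],
    [[-0.044, -0.195, 0], 0],
    [[-0.044, -0.195, 0], 0],
    [[-0.044, -0.195, 0], 0],
    [[-0.044, -0.195, 0], 0],
    [[-0.022, -0.1, 0], 0],
    [[0, 0, 0], 0],
    [[0, 0, 0], 0],
  ],
)

```text
time: 15.0
tcp_pos: [615.4, 153.2, 67.3]
tool_rot: [0.78, 0.626, -0.0, -0.0]
force: [-0.3, -0.4, -0.1]
gripper_width: 0.3
```

Run:
```python
from h import *
o=robot.get_obs();print(o['time'],o['tcp_pos'],o['tool_rot'],o['gripper_width'],o['force'])
ex=np.array([.976,-.218]);ey=np.array([.218,.976]);t=o['tcp_pos'][:2];print(t@ex,t@ey)
f=grab('scene'); 
im=cv2.cvtColor(f['pixels'],cv2.COLOR_RGB2BGR)
cv2.imwrite('pics/s6.png',cv2.resize(im[130:310,300:500],None,fx=3,fy=3,interpolation=cv2.INTER_CUBIC))
```

```text
15.0 [615.43946044 153.22773121  67.29158635] [ 7.80170083e-01  6.25567381e-01 -2.75555753e-04 -1.32259974e-04] 0.2655202615267119 [-0.3433243  -0.35407508 -0.13399222]
567.2652679838856 283.71606803264234
```

View pics/s6.png

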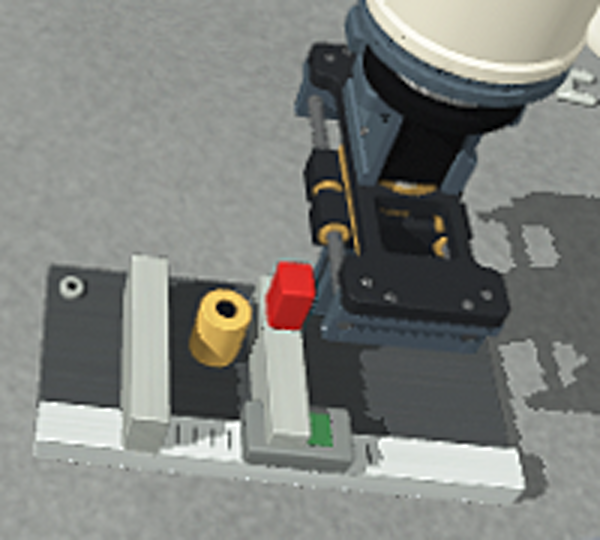

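The jaw has followed and its face is just short of the bush, which is still upright at crop (220,325). I'll close more slowly from here.

>>> jog_arm(
  deltas=[
    [[-0.017, -0.078, 0], 0],
    [[-0.017, -0.078, 0], 0],
    [[-0.017, -0.078, 0], 0],
    [[-0.017, -0.078, 0], 0],
    [[-0.017, -0.078, 0], 0],
    [[-0.017, -0.078, 0], 0],
    [[-0.017, -0.078, 0], 0],
    [[-0.017, -0.078, 0], 0],
    [[-0.017, -0.078, 0], 0],
    [[-0.017, -0.078, 0], 0],
    [[-0.017, -0.078, 0], 0],
    [[0, 0, 0], 0],
    [[0, 0, 0], 0],
  ],
)

```text
time: 16.35
tcp_pos: [611.3, 131.5, 67.5]
tool_rot: [0.78, 0.626, 0.0, 0.0]
force: [0.1, -0.1, -0.0]
gripper_width: 0.2
```

Run:
```python
from h import *
o=robot.get_obs();print(o['time'],o['tcp_pos'],o['tool_rot'],o['gripper_width'],o['force'])
ex=np.array([.976,-.218]);ey=np.array([.218,.976]);t=o['tcp_pos'][:2];print(t@ex,t@ey)
f=grab('scene'); 
im=cv2.cvtColor(f['pixels'],cv2.COLOR_RGB2BGR)
cv2.imwrite('pics/s7.png',cv2.resize(im[130:310,300:500],None,fx=3,fy=3,interpolation=cv2.INTER_CUBIC))
```

```text
16.35 [611.34776669 131.54257991  67.5379745 ] [7.80156656e-01 6.25584115e-01 1.12144620e-04 3.06741980e-04] 0.15634621626391781 [ 0.08995323 -0.12806251 -0.03536155]
567.9991378686075 261.65937112677176
```

View pics/s7.png

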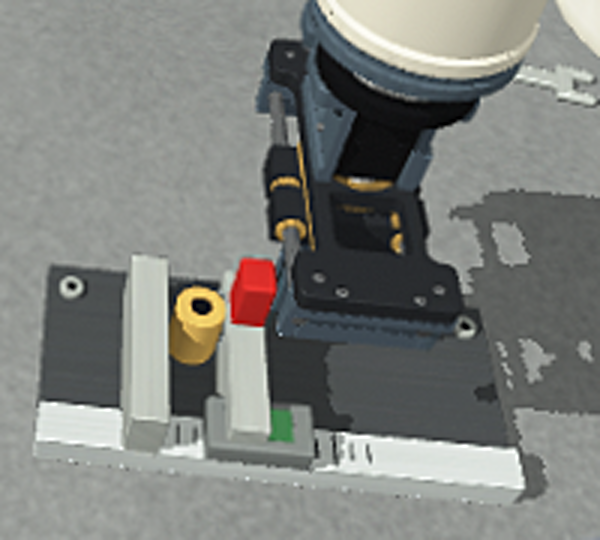

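The jaw is now pushing the bush (crop 198,325), which is still upright. A few mm remain to the fixed jaw. I'll use small steps and read the force each time.

>>> jog_arm(
  deltas=[
    [[-0.009, -0.039, 0], 0],
    [[-0.009, -0.039, 0], 0],
    [[-0.009, -0.039, 0], 0],
    [[-0.009, -0.039, 0], 0],
    [[0, 0, 0], 0],
    [[0, 0, 0], 0],
  ],
)

```text
time: 17.0
tcp_pos: [610.2, 127.8, 67.5]
tool_rot: [0.78, 0.626, 0.0, 0.0]
force: [1.1, 0.8, 1.0]
gripper_width: 0.8
```

>>> jog_arm(
  deltas=[
    [[-0.004, -0.02, 0], 0],
    [[-0.004, -0.02, 0], 0],
    [[0, 0, 0], 0],
    [[0, 0, 0], 0],
  ],
)

```text
time: 17.4
tcp_pos: [609.9, 126.9, 67.4]
tool_rot: [0.78, 0.626, -0.0, 0.0]
force: [1.0, 2.1, 1.3]
gripper_width: 0.7
```

>>> jog_arm(
  deltas=[
    [[-0.004, -0.02, 0], 0],
    [[0, 0, 0], 0],
    [[0, 0, 0], 0],
    [[0, 0, 0], 0],
  ],
)

```text
time: 17.8
tcp_pos: [609.9, 126.7, 67.5]
tool_rot: [0.78, 0.626, 0.0, -0.0]
force: [1.7, 4.7, 0.7]
gripper_width: 0.5
```

>>> jog_arm(
  deltas=[
    [[-0.004, -0.02, 0], 0],
    [[0, 0, 0], 0],
    [[0, 0, 0], 0],
    [[0, 0, 0], 0],
  ],
)

```text
time: 18.2
tcp_pos: [609.9, 126.6, 67.5]
tool_rot: [0.78, 0.626, 0.0, -0.0]
force: [2.9, 7.8, 0.2]
gripper_width: 0.4
```

>>> jog_arm(
  deltas=[
    [[-0.004, -0.02, 0], 0],
    [[-0.004, -0.02, 0], 0],
    [[0, 0, 0], 0],
    [[0, 0, 0], 0],
    [[0, 0, 0], 0],
  ],
)

```text
time: 18.7
tcp_pos: [609.9, 126.5, 67.5]
tool_rot: [0.78, 0.626, 0.001, -0.001]
force: [2.3, 15.4, -1.4]
gripper_width: 0.7
```

Run:
```python
from h import *
o=robot.get_obs();print(o['time'],o['tcp_pos'],o['force'])
f=grab('scene'); 
im=cv2.cvtColor(f['pixels'],cv2.COLOR_RGB2BGR)
cv2.imwrite('pics/s8.png',cv2.resize(im[190:300,310:430],None,fx=5,fy=5,interpolation=cv2.INTER_CUBIC))
```

```text
18.7 [609.87397722 126.47897914  67.5124932 ] [ 2.31849758 15.37417854 -1.41322986]
```

View pics/s8.png

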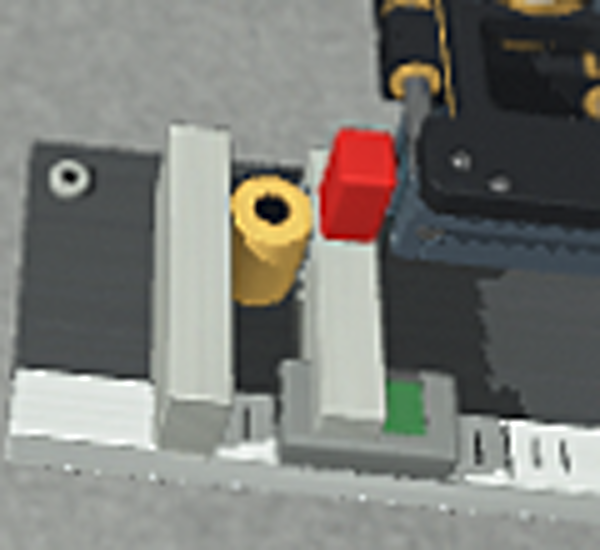

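The bush (crop 270,240) sits between both jaws with about 15 N on the tool. I'll back straight off along the slide, then go up.

>>> jog_arm(
  deltas=[
    [[0.009, 0.039, 0], 0],
    [[0.017, 0.078, 0], 0],
    [[0.044, 0.195, 0], 0],
    [[0.087, 0.39, 0], 0],
    [[0.087, 0.39, 0], 0],
    [[0.087, 0.39, 0], 0],
    [[0.044, 0.195, 0], 0],
    [[0, 0, 0.3], 0],
    [[0, 0, 0.7], 0],
    [[0, 0, 1], 0],
    [[0, 0, 1], 0],
    [[0, 0, 1], 0],
    [[0, 0.5, 0.5], 0],
    [[0, 1, 0], 0],
    [[0, 1, 0], 0],
    [[0, 1, 0], 0],
    [[0, 1, 0], 0],
    [[0, 0.5, 0], 0],
    [[0, 0, 0], 0],
    [[0, 0, 0], 0],
  ],
)

```text
time: 20.75
tcp_pos: [618.9, 291.1, 180.0]
tool_rot: [0.78, 0.626, -0.0, 0.0]
force: [0.2, -0.7, -0.3]
gripper_width: 0.5
```

Run:
```python
from h import *
o=robot.get_obs();print(o['time'],o['tcp_pos'],o['force'])
ex=np.array([.976,-.218]);ey=np.array([.218,.976])
f=grab('scene'); 
im=cv2.cvtColor(f['pixels'],cv2.COLOR_RGB2BGR)
cv2.imwrite('pics/s9.png',cv2.resize(im[190:300,310:430],None,fx=5,fy=5,interpolation=cv2.INTER_CUBIC))
P=cloud(f)[190:300,310:430]
m=(abs(P[...,2]-56)<2)
rgb=f['pixels'][190:300,310:430].astype(int)
m&=(rgb.max(-1)-rgb.min(-1)<45)
n,l,s,c=cv2.connectedComponentsWithStats(m.astype(np.uint8))
for i in range(1,n):
    if s[i,4]>60:
        q=P[l==i][:,:2];print(s[i],'y',np.percentile(q@ey,[1,50,99]))
f=grab('top');im=cv2.cvtColor(f['pixels'],cv2.COLOR_RGB2BGR)
cv2.imwrite('pics/t9.png',cv2.resize(im[95:225,75:275],None,fx=4,fy=4,interpolation=cv2.INTER_CUBIC))
```

```text
20.75 [618.90437043 291.06260027 180.01593877] [ 0.18282949 -0.73943902 -0.32230147]
[ 33  25  14  57 656] y [167.18690616 178.65247573 189.30382054]
[ 62  41  16  44 437] y [217.62532288 228.66887448 239.45282889]
```

View pics/s9.png

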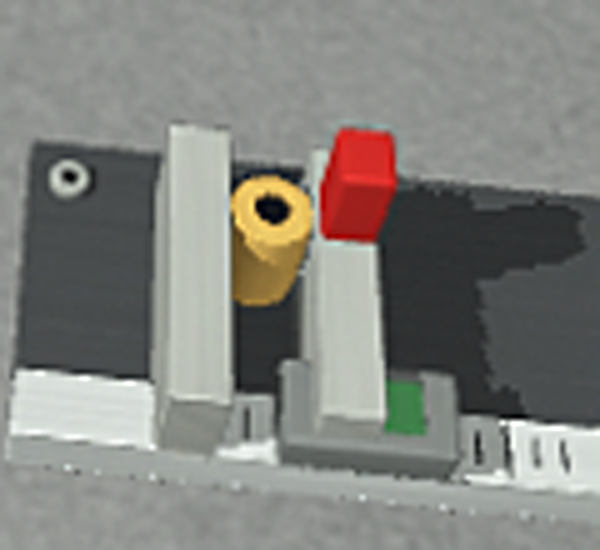

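View pics/t9.png

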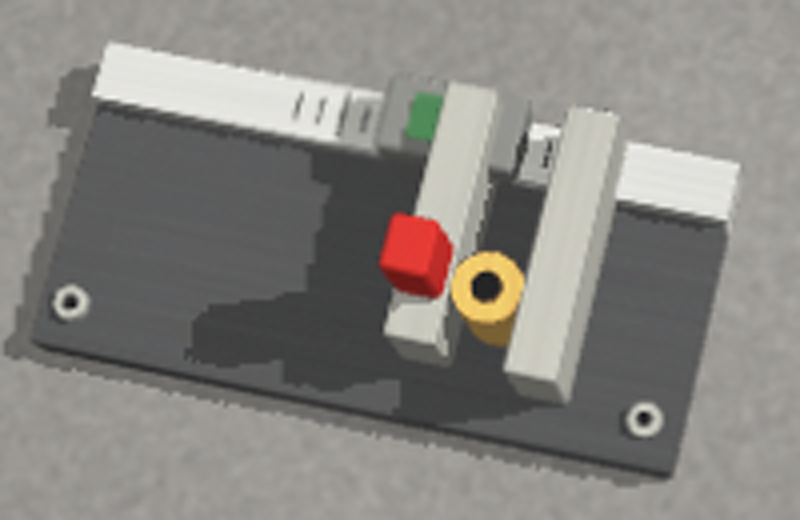

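Both views show the bush upright and touching both jaws: scene crop (270,240), top crop (487,288). The jaw stayed where I left it and the arm is clear, so I'm handing in.

Run:
```python
from workcell import robot
print(robot.close_job())
```

```text
the job is handed in; nothing more can be done
None
```

The brass bush now stands upright on the caliper floor, snug between both jaws. I handed the job in at about 21 s of the 42 s allowed.

- **Bush:** I took the brass bush farthest from the base (about 659 mm away, against 577 and 586 mm for the other two). I stood it at the seat, about 35 mm from the fixed jaw, and let go of it.
- **Jaw:** I pushed the red grip from behind with the fingers closed until the bush met the fixed jaw. The wrist force reached about 15.5 N. I then backed straight off along the slide.
- **Last checks:** Both cameras show the bush upright against both jaw faces, the jaw where I left it and the arm clear, with the tool force near zero.
- **Disagreement:** A rough depth measurement gave a jaw gap of about 28 mm, where 30 mm is expected. I put this down to depth and calibration error of about 2 mm, because the rising contact force agrees with a snug fit.

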